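# Balance the drum flange with ring weights

### The arm

A 7-joint arm with a two-finger parallel gripper is mounted at the origin on the work surface. World frame = base frame: x ahead of the robot, y to its left, z up, the work surface at z = 0. Lengths are in m, angles in rad, forces in N, time in s.
With the tool pointing down it reaches from about 0.4 to 0.85 m from the base axis. Payload 4.5 kg.
Tool frame: the origin (TCP) lies at the very end of the fingers, on their centre line; the grasp point (between the pads) lies 19 mm behind it; z points along the fingers, y is the line along which they close (so a half turn about z gives the same grasp; the last joint's range is limited). The gripper opens to 88 mm and grips with 3 to 60 N. Pads are 18 mm wide; open, the fingers measure 123 mm over their backs; the gripper's body (75 mm by 187 mm) begins 45 mm behind the grasp point.
Start: joints at [1.329, 0.689, -0.195, 1.565, 0.157, 0.902, -0.215], TCP at [0.17, -0.601, 0.239] pointing down, gripper open.
Joint ranges: [-3.01, 3.01], [-0.46, 2.08], [-1.47, 1.51], [0.13, 2.56], [-1, 4.14], [0.04, 2.09], [-2.66, 2.66]. Speed limits (rad/s): [2.57, 2.57, 3.14, 3.14, 3.14, 3.14, 3.14].

### API

Orientations are given as a unit quaternion [x, y, z, w].
In Python, from plant import r, eyes, nets gives the robot as it stands.
- The arm moves only by the shell command python3 -m pendant 'ROWS' [FORCE]. ROWS is JSON, a list of rows, each an object of numbers: "claw": the opening, from 0 (shut) to 1 (fully open); "dx", "dy", "dz": the shift along the world's x, y, z in mm; "twist": the turn about the world's z in rad. In form: [{"claw": .., "dx": .., "dy": .., "dz": .., "twist": ..}, ...]. A call has 1 to 8 rows; each row is the pose to reach, as a shift and turn from the pose commanded when the call began; what a row does not reach only later rows make up. A row lasts 1/10 s, in which the tool goes at most 50 mm and 8.59 degrees, less where a joint would pass 70% of its speed; a pose out of reach is approached as far as the arm can. A call with a gripper value outside its range is refused whole. The fingers move at their own pace and stop on an object; FORCE is the grip in N (left out, the last holds). Time passes only in rows, so rows that repeat a pose let the fingers close. It gives the time, the measured TCP pose, the force, the opening and the grip force at its end, in the units of the state.
- r.get_state(): the state, without advancing time (a new reading comes with each control period).
- eyes.snapshot(name): name is "side" or "top"; returns (picture, depth): 480x640x3 uint8, blue, green, red; 480x640 float32, m along the optical axis (not along the pixel's ray), 0 where there is no reading.
- eyes.camera_info(name): a dict with "K" (3x3 intrinsics, pixels), "world_to_cam" (4x4, takes a point from world to camera coordinates). Camera axes: x right, y down, z forward; pixel columns grow to the right and rows downward; lengths in m; the calibration is good to about 2 mm. A picture is of the moment at which its call begins. camera_info takes no time and is no camera call.
- r.finish_job(): hands the job in; it is judged then, once.
Trained networks look in the newest picture that a camera, given by its name, has taken for a name from the list of things; names that differ only in an ending like _2 or _b are one class to them, and where a whole thing is asked for, a point or a joint stands for the part that bears it (a point fixed in the world has none). Each returns a list of dicts, best first, with "confidence" (0 to 1); they miss things now and then, are a little off and sometimes report something else, mostly with a low value. They report only what shows in the picture. A call takes as long as a camera call. They do not tell look-alikes from the thing itself.
- nets.spot_in(camera, query): "box" ([left, top, width, height] as shares, 0 to 1, of the picture: columns of its width, rows of its height, round what is visible of it).
- nets.place_of(camera, query): "position" ([column, row] as shares, 0 to 1, of the picture: columns of its width, rows of its height: a listed point, or the origin of a listed thing).
The state is a dict: "clock": time; "q": joint angles; "qd": joint speeds; "joint_torque": joint torques, N m; "tool_pos": TCP position; "eef_rot": TCP orientation; "contact_force": force on the tool from outside, world axes, zero at the start; "moment": the same for the moment, N m; "opening": opening from 0.0 (shut) to 1.0 (fully open); "finger_force": force on a finger pad.
Only numpy, scipy, OpenCV 4.12 (cv2) and the standard library are available. Lean on these libraries where they do the work, as an engineer would, in place of code of your own. Each camera call takes 0.05 s, during which the arm holds its last target. There are 200 camera calls.

### The job

Weigh the drum flange on the balance: first seat it, plate down, over the pin of the left pan, then feel for the sliding pin on the right pan and thread ring weights flat onto it until the beam stands level, as near as these weights can bring it. Handle the pans gently: do not drop or press things hard onto them. Leave unused weights lying flat on the mat or table, let go of everything, and do not disturb the other things.

Things in the scene. Friction and masses are not known exactly. Their poses are not given: they have to be found in the camera images.
- bottle: bystander, leave alone: white bottle with a blue band, 68 mm across, 190 mm tall; origin at the centre of its foot
- brush: bystander, leave alone: hand brush lying on the table; origin under its middle
- collar: bystander, leave alone: brass collar, 56 mm across, 16 mm high, lying flat; origin at the centre of its underside
- flange: the flange to be weighed: dark cast iron, a round plate 64 mm across and 8 mm thick with a hub 38 mm across on it, 34 mm high in all, 16 mm bore right through; 230 to 370 g. Starts plate down on the table at the left. Origin: centre of the plate's underside, z up along the bore
- flange_pan: left (+y) pan of the balance: level steel disc 90 mm across that rises and sinks with the beam. Origin on its axis, 25 mm BELOW its upper face; axes as the weight pan's. A fixed brass pin 12 mm thick stands in its middle, 30 mm high above the face, with a bevelled tip. Bears at most 18 N
- mat: black rubber mat, 200 x 200 mm, 5 mm thick, fixed, on which the weights start; origin: centre of its underside
- mug: bystander, leave alone: white mug, 80 mm across, 90 mm tall; origin at the centre of its foot
- screwdriver: bystander, leave alone: screwdriver, about 200 mm long, lying on the table; origin under its middle
- tin: bystander, leave alone: green can, 80 mm across, 90 mm tall; origin at the centre of its foot
- w100: 100 g weight: yellow ring, 38 mm across, 14 mm high, with a 14 mm bore; lies flat on the mat. Origin: centre of its underside, z along the bore
- w150: 150 g weight: green ring, 46 mm across, 14 mm high, with a 14 mm bore; lies flat on the mat. Origin: centre of its underside, z along the bore
- w200: 200 g weight: blue ring, 53 mm across, 14 mm high, with a 14 mm bore; lies flat on the mat. Origin: centre of its underside, z along the bore
- w50: 50 g weight: red ring, 29 mm across, 14 mm high, with a 14 mm bore; lies flat on the mat. Origin: centre of its underside, z along the bore
- weight_pan: right (-y) pan of the balance: level steel disc 90 mm across. Origin on its axis, 25 mm BELOW its upper face; x along its slot (away from the robot at yaw 0), y towards the flange pan, z up. With the flange on the other pan it takes 0.4 to 2 N to start it down from its top stop, then 0.11 N more per mm, over 31 mm of travel, and then it is hard. Bears at most 18 N
- beam (a joint): tilt of the beam (rad): 0 level, positive when the flange pan (+y) is up, negative when it is down; stops at -0.14 and 0.14. Pans 110 mm either side of the pivot. Between the stops it tilts 0.0008 rad per gram of difference (0.04 for 50 g) to the heavier side, and settles in about a second. A red pointer stands over a green mark when level
- slot_mid (a point): middle of the dark slot, on the upper face of the weight pan (its axes are the pan's). In the slot stands the brass slot pin, 12 mm thick, 38 mm high above the face, its top edge bevelled 1 mm. The pin is anywhere within 14 mm of this point along x (y = 0); it is not measured: feel for it. It stays put unless pushed along the slot with more than about 10 N
Mind the look-alikes: they are no part of the job. Several things look just like the w100: the one meant starts nearest to the robot's base.

How it is judged:
By the outcome, as a careful person would: the job done as asked, in the order asked, and still so for the second after the job is handed in, with the robot touching nothing.
It also fails if it takes over 72 s, if anything falls off the work surface, if the arm or the gripper's body presses on something with over 40 N, if the wrist force passes 120 N, or if a joint passes its speed limit or range.

## Working session

There is one attempt and no reset: what is moved stays moved. The work goes in short steps, Python scripts to look and compute and a shell command to move; the robot and the scene stay as the last step left them, time stands still between calls to the robot, and variables do not carry over. Pictures are saved under pics/ and viewed, at most 10 in all, crops included, and the job is handed in when it is done.

```bash
ls; mkdir -p pics
cat > h.py <<'E'
import numpy as np, cv2
from plant import r, eyes, nets
C={n:eyes.camera_info(n) for n in("side","top")}
def proj(n,p):
    K=np.array(C[n]["K"]);T=np.array(C[n]["world_to_cam"]);c=T[:3,:3]@p+T[:3,3];u=K@c;return u[:2]/u[2]
def tri(a,b): # pixels in side, top
    P=[np.array(C[n]["K"])@np.array(C[n]["world_to_cam"])[:3] for n in("side","top")]
    X=cv2.triangulatePoints(P[0],P[1],np.array(a,float).reshape(2,1),np.array(b,float).reshape(2,1));return (X[:3]/X[3]).ravel()
def atz(n,px,z):
    K=np.array(C[n]["K"]);T=np.array(C[n]["world_to_cam"]);R=T[:3,:3];o=-R.T@T[:3,3];d=R.T@np.linalg.inv(K)@np.array([px[0],px[1],1.]);return o+d*(z-o[2])/d[2]
def cloud(n,D):
    K=np.array(C[n]["K"]);T=np.array(C[n]["world_to_cam"]);v,u=np.mgrid[:480,:640]
    c=np.stack([(u-K[0,2])/K[0,0]*D,(v-K[1,2])/K[1,1]*D,D],-1);return (c-T[:3,3])@T[:3,:3]
E
python3 - <<'E'
from h import *
np.set_printoptions(precision=3,suppress=True)
for n in C: 
    T=np.array(C[n]["world_to_cam"]);print(n,-T[:3,:3].T@T[:3,3],T[2,:3],np.array(C[n]["K"])[0])
    im,D=eyes.snapshot(n);cv2.imwrite(f"pics/{n}0.png",im);np.save(f"pics/{n}0.npy",D)
    for q in["flange","flange_pan","weight_pan","slot_mid","w50","w100","w150","w200","mat","collar"]:
        for o in nets.place_of(n,q): 
            px=np.array(o["position"])*[640,480]; i=np.clip(px.astype(int),0,[639,479]);print(q,round(o["confidence"],2),px.round(1),cloud(n,D)[i[1],i[0]])
s=r.get_state();print(s["clock"],s["tool_pos"],s["eef_rot"],s["opening"])
E
```

```text
pics
side [ 0.349 -0.866  0.702] [ 0.187  0.808 -0.559] [474.705   0.    320.541]
flange 0.68 [276.3 212.1] [0.489 0.303 0.005]
flange_pan 0.88 [315.3 221.2] [0.561 0.112 0.079]
weight_pan 0.75 [343.2 262.5] [ 0.576 -0.092  0.098]
slot_mid 0.6 [344.7 256.4] [ 0.583 -0.076  0.101]
w50 0.96 [354.8 334.3] [ 0.563 -0.225  0.019]
w50 0.93 [437.1 405.6] [ 0.655 -0.412  0.012]
w50 0.84 [313.4 378.4] [ 0.461 -0.313  0.02 ]
w50 0.79 [389.7 297.1] [ 0.672 -0.128  0.012]
w50 0.78 [308.1 337.7] [ 0.476 -0.197  0.004]
w50 0.66 [415.4 336.6] [ 0.685 -0.247  0.006]
w50 0.45 [363.1 372.6] [ 0.553 -0.318  0.016]
w100 0.96 [354.8 334.3] [ 0.563 -0.225  0.019]
w100 0.93 [437.1 405.6] [ 0.655 -0.412  0.012]
w100 0.84 [313.4 378.4] [ 0.461 -0.313  0.02 ]
w100 0.79 [389.7 297.1] [ 0.672 -0.128  0.012]
w100 0.78 [308.1 337.7] [ 0.476 -0.197  0.004]
w100 0.66 [415.4 336.6] [ 0.685 -0.247  0.006]
w100 0.45 [363.1 372.6] [ 0.553 -0.318  0.016]
w150 0.96 [354.8 334.3] [ 0.563 -0.225  0.019]
w150 0.93 [437.1 405.6] [ 0.655 -0.412  0.012]
w150 0.84 [313.4 378.4] [ 0.461 -0.313  0.02 ]
w150 0.79 [389.7 297.1] [ 0
[... 2002 characters left out ...]
.1] [ 0.682 -0.23   0.017]
w150 0.4 [461.7 255.6] [ 0.558 -0.306  0.007]
w150 0.34 [363.5 237.5] [ 0.582 -0.07   0.097]
w200 0.9 [417.8 251.8] [ 0.565 -0.202  0.015]
w200 0.71 [462.  293.5] [ 0.47  -0.306  0.003]
w200 0.69 [375.8 206.7] [ 0.672 -0.105  0.013]
w200 0.69 [498.7 205.5] [ 0.677 -0.395  0.013]
w200 0.58 [415.9 287.5] [ 0.481 -0.195  0.017]
w200 0.49 [428.3 202.1] [ 0.682 -0.23   0.017]
w200 0.4 [461.7 255.6] [ 0.558 -0.306  0.007]
w200 0.34 [363.5 237.5] [ 0.582 -0.07   0.097]
mat 0.92 [437.8 272.8] [ 0.518 -0.249  0.004]
collar 0.88 [272.1 300.8] [ 0.448  0.135 -0.003]
collar 0.39 [263. 241.] [0.57 0.15 0.1 ]
1.1 [ 0.17  -0.601  0.239] [0.991 0.137 0.    0.   ] 1.003248090640504
```

View pics/top0.png

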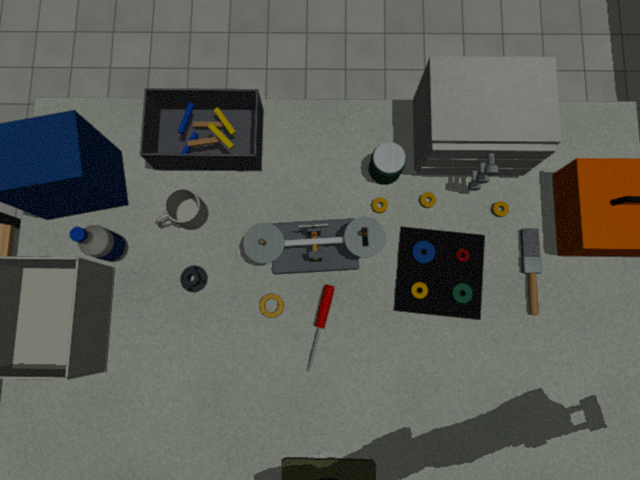

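View pics/side0.png

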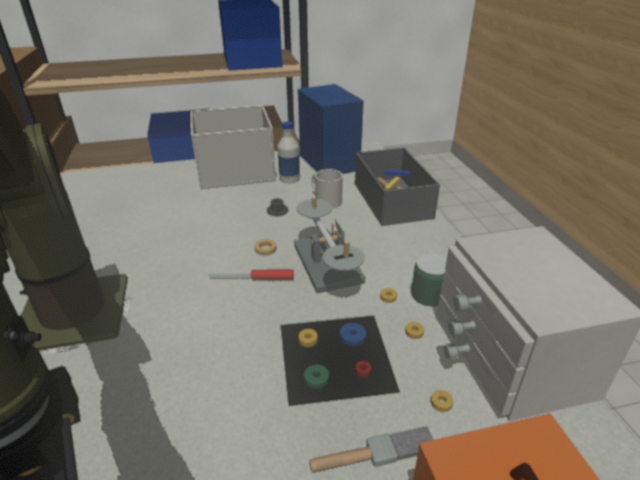

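```bash
cat > m.py <<'E'
from h import *
np.set_printoptions(precision=4,suppress=True)
I={n:cv2.imread(f"pics/{n}0.png") for n in C};D={n:np.load(f"pics/{n}0.npy") for n in C};X={n:cloud(n,D[n]) for n in C}
seed=dict(blue=((352,333),(424,251)),red=((363,368),(462,255)),yel=((308,337),(420,290)),grn=((316,376),(462,293)))
hue=dict(blue=(95,130),red=(170,10),yel=(12,32),grn=(60,90))
for k,(a,b) in seed.items():
    c=[]
    for n,s in zip(("side","top"),(a,b)):
        h=cv2.cvtColor(I[n],cv2.COLOR_BGR2HSV);lo,hi=hue[k]
        m=((h[...,0]>=lo)&(h[...,0]<=hi) if lo<hi else (h[...,0]>=lo)|(h[...,0]<=hi))&(h[...,1]>90)&(h[...,2]>50)
        w=np.zeros_like(m);w[s[1]-18:s[1]+18,s[0]-18:s[0]+18]=1
        v,u=np.nonzero(m&w);hull=cv2.convexHull(np.stack([u,v],1).astype(np.int32));M=cv2.moments(hull);c.append((M["m10"]/M["m00"],M["m01"]/M["m00"]))
    print(k,np.array(c).round(1).tolist(),"tri",tri(*c),"top@12mm",atz("top",c[1],.013),"side@",atz("side",c[0],.013))
def circ(P):
    A=np.c_[2*P[:,:2],np.ones(len(P))];s=np.linalg.lstsq(A,(P[:,:2]**2).sum(1),rcond=None)[0];return s[:2],np.sqrt(s[2]+s[0]**2+s[1]**2)
for nm,c0 in(("fpan",(.563,.137)),("wpan",(.582,-.075))):
    for n in C:
        P=X[n];g=(np.hypot(P[...,0]-c0[0],P[...,1]-c0[1])<.055)&(P[...,2]>.085)&(P[...,2]<.13);Q=P[g]
        v,u=np.nonzero(g);hull=cv2.convexHull(np.stack([u,v],1).astype(np.int32));z=np.median(Q[:,2])
        H=np.array([atz(n,p[0],z) for p in hull]);print(nm,n,g.sum(),"z",z,"circ",*circ(H),"ext",Q.min(0),Q.max(0))
g=(abs(X["top"][...,0]-.575)<.08)&(abs(X["top"][...,1]-.035)<.06);print("balance body max z",np.percentile(X["top"][g][:,2],[50,90,99,100]))
for n,s in(("side",(277,208)),("top",(194,278))):
    P=X[n];g=np.zeros((480,640),bool);g[s[1]-22:s[1]+22,s[0]-22:s[0]+22]=1;g&=(I[n].max(2)<75)
    v,u=np.nonzero(g&(P[...,2]<.08));print("flange",n,len(u),np.c_[u,v].mean(0),"zpct",np.percentile(P[g][:,2],[5,50,95]),"ctr@8",atz(n,cv2.minEnclosingCircle(np.stack([u,v],1).astype(np.float32))[0],.008))
for n,s in(("side",(300,237)),("top",(315,240))): cv2.imwrite(f"pics/z{n}.png",cv2.resize(I[n][s[1]-60:s[1]+60,s[0]-80-50*(n=='top'):s[0]+80],None,fx=4 if n=='side' else 3.6,fy=4,interpolation=cv2.INTER_CUBIC))
a=cv2.imread("pics/zside.png");b=cv2.imread("pics/ztop.png");cv2.imwrite("pics/z.png",cv2.resize(np.hstack([a,b]),(800,350)))
E
python3 m.py
```

```text
blue [[352.5, 333.3], [423.5, 251.4]] tri [ 0.5637 -0.217   0.0136] top@12mm [ 0.5645 -0.2172  0.013 ] side@ [ 0.563  -0.2165  0.013 ]
red [[362.9, 368.3], [462.6, 254.6]] tri [ 0.557  -0.3073  0.0141] top@12mm [ 0.558  -0.3078  0.013 ] side@ [ 0.5563 -0.3065  0.013 ]
yel [[307.7, 337.1], [419.1, 289.9]] tri [ 0.4743 -0.2052  0.0129] top@12mm [ 0.4748 -0.2052  0.013 ] side@ [ 0.4738 -0.2053  0.013 ]Traceback (most recent call last):
  File "m.py", line 12, in <module>
    v,u=np.nonzero(m&w);hull=cv2.convexHull(np.stack([u,v],1).astype(np.int32));M=cv2.moments(hull);c.append((M["m10"]/M["m00"],M["m01"]/M["m00"]))
                                                                                                              ~~~~~~~~^~~~~~~~~
ZeroDivisionError: float division by zero
```

```bash
sed -i 's/(h\[...,2\]>50)/(h[...,2]>35)/; s/grn=(60,90)/grn=(50,95)/' m.py; python3 m.py
```

```text
blue [[352.5, 333.3], [423.4, 251.5]] tri [ 0.5635 -0.2169  0.0134] top@12mm [ 0.5642 -0.217   0.013 ] side@ [ 0.563  -0.2165  0.013 ]
red [[362.9, 368.3], [462.4, 254.7]] tri [ 0.557  -0.3069  0.0135] top@12mm [ 0.5577 -0.3072  0.013 ] side@ [ 0.5563 -0.3065  0.013 ]
yel [[307.7, 337.1], [419.3, 289.7]] tri [ 0.4746 -0.2055  0.0132] top@12mm [ 0.4753 -0.2056  0.013 ] side@ [ 0.4738 -0.2053  0.013 ]Traceback (most recent call last):
  File "m.py", line 12, in <module>
    v,u=np.nonzero(m&w);hull=cv2.convexHull(np.stack([u,v],1).astype(np.int32));M=cv2.moments(hull);c.append((M["m10"]/M["m00"],M["m01"]/M["m00"]))
                                                                                                              ~~~~~~~~^~~~~~~~~
ZeroDivisionError: float division by zero
```

```bash
sed -i 's/h\[...,1\]>90/h[...,1]>(90 if k!="grn" else 50)/' m.py; python3 -c "
from h import *
for n,(u,v) in(('side',(310,376)),('top',(456,293))):
  h=cv2.cvtColor(cv2.imread(f'pics/{n}0.png'),cv2.COLOR_BGR2HSV); print(h[v-1:v+2,u-3:u+3].reshape(-1,3)[::3].tolist())"; python3 m.py
```

```text
[[72, 72, 95], [72, 71, 94], [69, 70, 95], [72, 74, 93], [71, 74, 93], [71, 77, 93]]
[[78, 178, 56], [76, 150, 61], [69, 127, 58], [77, 194, 59], [76, 154, 53], [77, 194, 59]]
blue [[352.5, 333.3], [423.4, 251.5]] tri [ 0.5635 -0.2169  0.0134] top@12mm [ 0.5642 -0.217   0.013 ] side@ [ 0.563  -0.2165  0.013 ]
red [[362.9, 368.3], [462.4, 254.7]] tri [ 0.557  -0.3069  0.0135] top@12mm [ 0.5577 -0.3072  0.013 ] side@ [ 0.5563 -0.3065  0.013 ]
yel [[307.7, 337.1], [419.3, 289.7]] tri [ 0.4746 -0.2055  0.0132] top@12mm [ 0.4753 -0.2056  0.013 ] side@ [ 0.4738 -0.2053  0.013 ]
grn [[316.1, 375.5], [462.2, 292.6]] tri [ 0.4691 -0.3033  0.0141] top@12mm [ 0.4698 -0.3037  0.013 ] side@ [ 0.4686 -0.3024  0.013 ]
fpan side 544 z 0.09978375859425277 circ [0.5654 0.1445] 0.04621087586215748 ext [0.5214 0.0992 0.0948] [0.6095 0.1909 0.1297]
fpan top 1316 z 0.0999757691255356 circ [0.5665 0.1392] 0.049220012600696146 ext [0.522  0.0833 0.0851] [0.6105 0.1917 0.1298]
wpan side 837 z 0.09966219510774393 circ [ 0.5812 -0.0751] 0.04540586410081332 ext [ 0.5379 -0.1196  0.094 ] [ 0.6255 -0.0284  0.1292]
wpan top 1305 z 0.10016998982177332 circ [ 0.5825 -0.0718] 0.04479522680330287 ext [ 0.5394 -0.1153  0.0855] [ 0.6264 -0.0264  0.1268]
balance body max z [0.022  0.0838 0.1078 0.1137]
flange side 135 [277.3111 207.1778] zpct [0.0072 0.0178 0.0343] ctr@8 [0.496  0.3189 0.008 ]
flange top 556 [193.4568 278.5   ] zpct [0.0046 0.0105 0.0362] ctr@8 [0.495  0.3188 0.008 ]
```

View pics/z.png

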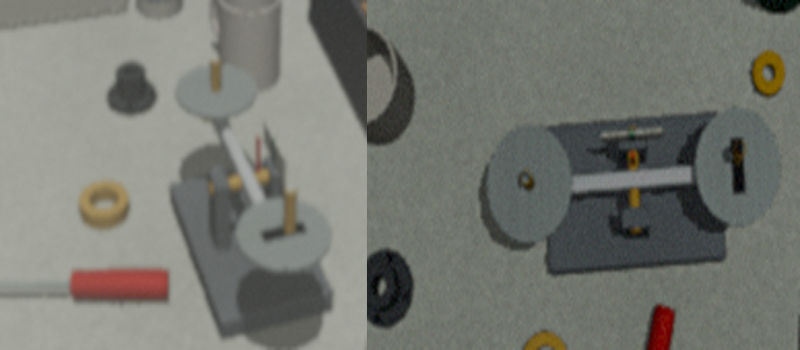

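```bash
cat > pin.py <<'E'
from h import *
np.set_printoptions(precision=4,suppress=True)
def pins(I,zf,zw,cf=(.5655,.1445),cw=(.582,-.0735)):
    for nm,c,z,hh in(("f",cf,zf,.03),("w",cw,zw,.038)):
        ms=[]
        for n in("side","top"):
            a=proj(n,np.array([*c,z+hh/2]));h=cv2.cvtColor(I[n],cv2.COLOR_BGR2HSV)
            m=((h[...,0]>8)&(h[...,0]<32)&(h[...,1]>70)).astype(np.uint8);w=np.zeros_like(m);i=a.round().astype(int);R=16;w[i[1]-R:i[1]+R,i[0]-R:i[0]+R]=1
            nn,L,S,ct=cv2.connectedComponentsWithStats(m*w);k=min(range(1,nn),key=lambda k:np.hypot(*(ct[k]-a))-S[k,4]/10);ms.append(ct[k])
            print(nm,n,"area",S[k,4],S[k,:4],"exp",a,"ct",ct[k],"->",atz(n,ct[k],z+hh/2)[:2])
        print(nm,"tri",tri(*ms))
if __name__=="__main__": pins({n:cv2.imread(f"pics/{n}0.png") for n in C},.1,.1)
E
python3 pin.py
```

```text
f side area 26 [313 199   3   9] exp [313.62 202.02] ct [313.9615 202.8462] -> [0.5654 0.1402]
f top area 13 [261 240   5   5] exp [263.6598 241.9737] ct [263.6154 242.3846] -> [0.5646 0.1446]
f tri [0.5657 0.1448 0.1123]
w side area 54 [344 243   5  14] exp [343.5114 248.7014] ct [346.0926 249.8889] -> [ 0.5861 -0.079 ]
w top area 33 [362 228   6  10] exp [365.6976 235.1748] ct [364.303  232.6364] -> [ 0.5875 -0.0705]
w tri [ 0.5886 -0.071   0.1131]
```

```bash
python3 -m pendant '[{"claw":1,"dx":300,"dy":260,"dz":0,"twist":1.37},{"claw":1,"dx":300,"dy":260,"dz":0,"twist":1.37},{"claw":1,"dx":300,"dy":260,"dz":0,"twist":1.37},{"claw":1,"dx":300,"dy":260,"dz":0,"twist":1.37},{"claw":1,"dx":300,"dy":260,"dz":0,"twist":1.37},{"claw":1,"dx":300,"dy":260,"dz":0,"twist":1.37},{"claw":1,"dx":300,"dy":260,"dz":0,"twist":1.37},{"claw":1,"dx":300,"dy":260,"dz":0,"twist":1.37}]' 20
```

```text
clock: 1.9
tool_pos: [0.4719, -0.3397, 0.239]
eef_rot: [0.738, 0.675, 0.0, 0.0]
contact_force: [0.7, -0.8, 0.5]
opening: 0.998
finger_force: 0.0
```

```bash
python3 -m pendant '[{"claw":1,"dx":25,"dy":400,"dz":0,"twist":0.17},{"claw":1,"dx":25,"dy":400,"dz":0,"twist":0.17},{"claw":1,"dx":25,"dy":400,"dz":0,"twist":0.17},{"claw":1,"dx":25,"dy":400,"dz":0,"twist":0.17},{"claw":1,"dx":25,"dy":400,"dz":0,"twist":0.17},{"claw":1,"dx":25,"dy":660,"dz":-70,"twist":0.17},{"claw":1,"dx":25,"dy":660,"dz":-70,"twist":0.17},{"claw":1,"dx":25,"dy":660,"dz":-70,"twist":0.17}]'
python3 -m pendant '[{"claw":1,"dx":0,"dy":300,"dz":-50,"twist":0},{"claw":1,"dx":0,"dy":300,"dz":-50,"twist":0},{"claw":1,"dx":0,"dy":300,"dz":-50,"twist":0},{"claw":1,"dx":0,"dy":300,"dz":-50,"twist":0}]'
```

```text
clock: 2.7
tool_pos: [0.4893, 0.0577, 0.2135]
eef_rot: [0.68, 0.733, 0.0, 0.0]
contact_force: [-0.1, -0.4, -0.1]
opening: 0.998
finger_force: 0.0
clock: 3.1
tool_pos: [0.4892, 0.2552, 0.1804]
eef_rot: [0.68, 0.733, 0.0, 0.0]
contact_force: [0.2, 0.8, 0.2]
opening: 1.001
finger_force: 0.0
```

```bash
python3 -m pendant '[{"claw":1,"dx":6,"dy":64,"dz":-60,"twist":0},{"claw":1,"dx":6,"dy":64,"dz":-100,"twist":0},{"claw":1,"dx":6,"dy":64,"dz":-120,"twist":0},{"claw":1,"dx":6,"dy":64,"dz":-120,"twist":0},{"claw":1,"dx":6,"dy":64,"dz":-120,"twist":0}]'; python3 -c "
from h import *
im,D=eyes.snapshot('top');cv2.imwrite('pics/t1.png',im[200:340,120:330].repeat(3,0).repeat(3,1))"
```

```text
clock: 3.6
tool_pos: [0.4951, 0.3166, 0.0609]
eef_rot: [0.68, 0.733, -0.001, 0.0]
contact_force: [0.1, 1.4, 0.6]
opening: 1.002
finger_force: 0.0
```

View pics/t1.png

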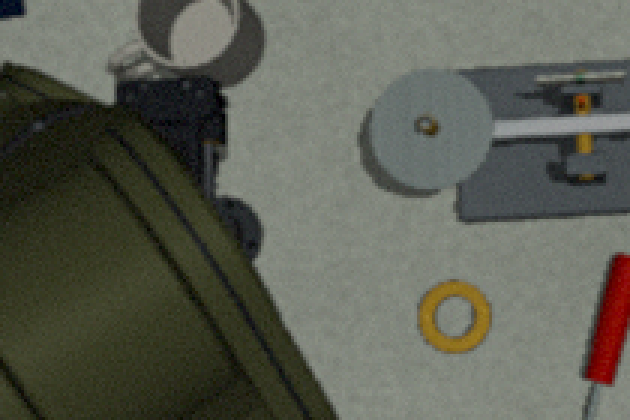

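Run:
```python
from h import *
for n in C:
    P=cloud(n,np.load(f"pics/{n}0.npy"));g=(P[...,0]>.52)&(P[...,0]<.75)&(P[...,1]>.22)&(P[...,1]<.42)&(P[...,2]>.06)&(P[...,2]<.12);Q=P[g];print(n,Q.min(0),Q.max(0),np.median(Q,0)); 
    for y in np.arange(.25,.42,.02):
        s=Q[abs(Q[:,1]-y)<.01]; 
        if len(s): print(round(y,2),len(s),s[:,0].min().round(3),s[:,0].max().round(3))
```

```text
side [0.61009192 0.28721706 0.06003998] [0.68875716 0.39433183 0.09176665] [0.65009717 0.32111035 0.07663165]
0.29 133 0.629 0.677
0.31 118 0.613 0.688
0.33 34 0.61 0.689
0.35 65 0.613 0.688
0.37 149 0.623 0.678
0.39 12 0.614 0.623
top [0.61213846 0.29336713 0.06012385] [0.69060549 0.39638353 0.09563793] [0.64705124 0.34365941 0.08106582]
0.29 79 0.63 0.671
0.31 98 0.614 0.688
0.33 81 0.612 0.691
0.35 88 0.614 0.69
0.37 163 0.624 0.68
0.39 34 0.615 0.63
```

```bash
python3 -m pendant '[{"claw":1,"dx":0,"dy":2,"dz":-25,"twist":0},{"claw":1,"dx":0,"dy":2,"dz":-48,"twist":0},{"claw":1,"dx":0,"dy":2,"dz":-48,"twist":0},{"claw":1,"dx":0,"dy":2,"dz":-48,"twist":0}]'
```

```text
clock: 4.05
tool_pos: [0.4965, 0.3191, 0.0148]
eef_rot: [0.681, 0.733, 0.001, 0.0]
contact_force: [0.2, 0.5, 0.4]
opening: 0.999
finger_force: 0.0
```

```bash
python3 -m pendant '[{"claw":1,"dx":0,"dy":0,"dz":-2,"twist":0},{"claw":0.3,"dx":0,"dy":0,"dz":-2,"twist":0},{"claw":0.3,"dx":0,"dy":0,"dz":-2,"twist":0},{"claw":0.3,"dx":0,"dy":0,"dz":-2,"twist":0},{"claw":0.3,"dx":0,"dy":0,"dz":-2,"twist":0},{"claw":0.3,"dx":0,"dy":0,"dz":-2,"twist":0}]' 25
```

```text
clock: 4.65
tool_pos: [0.4952, 0.3192, 0.0107]
eef_rot: [0.68, 0.733, 0.0, 0.0]
contact_force: [0.4, -0.6, -0.4]
opening: 0.567
finger_force: 0.0
```

```bash
python3 -m pendant '[{"claw":0.3,"dx":0,"dy":0,"dz":0,"twist":0},{"claw":0.3,"dx":0,"dy":0,"dz":0,"twist":0},{"claw":0.3,"dx":0,"dy":0,"dz":0,"twist":0}]' 25
```

```text
clock: 4.95
tool_pos: [0.4952, 0.3192, 0.0106]
eef_rot: [0.68, 0.733, 0.0, 0.0]
contact_force: [0.8, 0.4, -0.7]
opening: 0.432
finger_force: 25.0
```

```bash
python3 -m pendant '[{"claw":0.3,"dx":0,"dy":0,"dz":40,"twist":0},{"claw":0.3,"dx":0,"dy":0,"dz":90,"twist":0},{"claw":0.3,"dx":15,"dy":-40,"dz":145,"twist":0},{"claw":0.3,"dx":35,"dy":-85,"dz":145,"twist":0},{"claw":0.3,"dx":50,"dy":-130,"dz":145,"twist":0},{"claw":0.3,"dx":70,"dy":-174,"dz":145,"twist":0},{"claw":0.3,"dx":70,"dy":-174,"dz":145,"twist":0},{"claw":0.3,"dx":70,"dy":-174,"dz":145,"twist":0}]'
python3 -m pendant '[{"claw":0.3,"dx":0,"dy":0,"dz":0,"twist":0},{"claw":0.3,"dx":0,"dy":0,"dz":0,"twist":0}]'
python3 - <<'E'
from h import *
I={};
for n in C: I[n],D=eyes.snapshot(n);cv2.imwrite(f"pics/{n}2.png",I[n])
a=I["side"][150:250,240:360];b=I["top"][190:290,200:320]
cv2.imwrite("pics/p2.png",cv2.resize(np.hstack([a,b]),None,fx=3.3,fy=3.3,interpolation=cv2.INTER_CUBIC))
E
```

```text
clock: 5.75
tool_pos: [0.5658, 0.1416, 0.155]
eef_rot: [0.682, 0.731, -0.001, 0.0]
contact_force: [-0.4, 0.2, -2.4]
opening: 0.43
finger_force: 25.0
clock: 5.95
tool_pos: [0.5641, 0.1479, 0.1556]
eef_rot: [0.679, 0.734, 0.0, -0.001]
contact_force: [0.1, 0.1, -1.7]
opening: 0.434
finger_force: 25.0
```

View pics/p2.png

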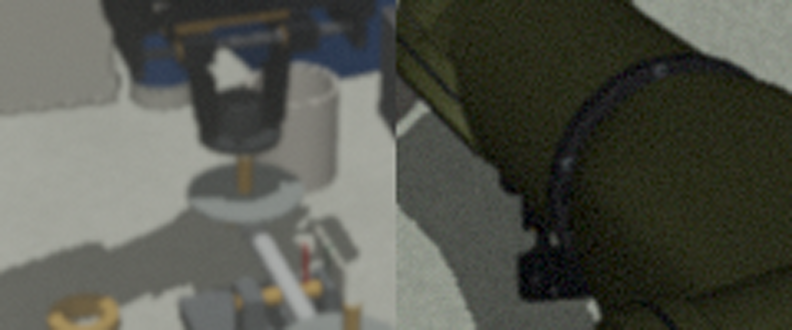

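Run:
```python
from h import *
s=r.get_state();print(s["clock"],s["tool_pos"],s["contact_force"])
im=cv2.imread("pics/side2.png");g=im.max(2)
for v in range(186,198): print(v,g[v,296:332].tolist())
t=np.array([.5655,.1447,0])
for z in(.1,.115,.13,.145,.153): print(z,proj("side",t+[0,0,z]))
print(proj("side",np.array([.5641,.1479,.145])),proj("side",np.array([.5641,.1479,.153])))
h=cv2.cvtColor(im,cv2.COLOR_BGR2HSV)
for v in range(197,210): 
    u=[u for u in range(305,325) if 8<h[v,u,0]<32 and h[v,u,1]>70]; print(v,u)
```

```text
6.05 [0.56439212 0.14743057 0.15563881] [ 0.96673513  0.01953914 -2.4351422 ]
186 [163, 159, 142, 100, 63, 47, 49, 52, 46, 51, 51, 57, 58, 57, 59, 60, 62, 60, 61, 60, 56, 56, 57, 49, 48, 45, 46, 46, 54, 73, 102, 122, 128, 130, 128, 128]
187 [162, 161, 150, 119, 75, 51, 50, 47, 48, 49, 55, 53, 60, 60, 59, 60, 61, 57, 59, 60, 56, 56, 55, 50, 49, 50, 49, 52, 62, 90, 114, 127, 130, 129, 130, 129]
188 [164, 162, 157, 130, 88, 55, 48, 49, 49, 52, 54, 56, 57, 59, 61, 59, 62, 61, 59, 59, 56, 57, 53, 53, 55, 53, 52, 53, 67, 98, 119, 127, 129, 129, 130, 127]
189 [164, 163, 160, 139, 92, 55, 47, 49, 49, 50, 56, 57, 57, 61, 59, 60, 59, 59, 58, 57, 57, 57, 57, 61, 63, 67, 65, 64, 71, 98, 120, 128, 130, 128, 128, 130]
190 [164, 163, 159, 138, 95, 57, 52, 52, 51, 51, 56, 60, 63, 61, 58, 59, 60, 58, 58, 59, 58, 59, 64, 68, 70, 73, 71, 70, 76, 100, 121, 129, 130, 130, 129, 128]
191 [163, 165, 160, 139, 100, 62, 53, 50, 54, 55, 64, 67, 67, 64, 66, 61, 61, 60, 60, 62, 67, 67, 69, 74, 73, 72, 69, 69, 78, 105, 121, 129, 129, 129, 129, 129]
192 [163, 164, 161, 147, 108, 69, 56, 57, 57, 62, 69, 73, 71, 71,
[... 726 characters left out ...]
7, 128, 130, 129, 129, 128, 130, 129]
197 [164, 165, 166, 164, 165, 165, 165, 162, 161, 155, 147, 144, 138, 129, 122, 105, 94, 96, 99, 95, 87, 92, 101, 108, 115, 119, 123, 123, 126, 129, 129, 128, 130, 130, 128, 129]
0.1 [313.69504429 207.18572757]
0.115 [313.60252134 201.98153553]
0.13 [313.50867879 196.70311848]
0.145 [313.41348818 191.34887707]
0.153 [313.36215859 188.4617116 ]
[312.57685091 190.81463006] [312.5224128  187.93116688]
197 []
198 [313, 314, 315]
199 [312, 313, 314, 315]
200 [312, 313, 314, 315]
201 [312, 313, 314, 315]
202 [312, 313, 314, 315]
203 [312, 313, 314, 315]
204 [312, 313, 314, 315]
205 [312, 313, 314, 315]
206 [312, 313, 314, 315]
207 [313, 314, 315]
208 []
209 []
```

```bash
python3 -m pendant '[{"claw":0.3,"dx":1,"dy":-2.5,"dz":-4,"twist":0},{"claw":0.3,"dx":1,"dy":-2.5,"dz":-8,"twist":0},{"claw":0.3,"dx":1,"dy":-2.5,"dz":-12,"twist":0},{"claw":0.3,"dx":1,"dy":-2.5,"dz":-12,"twist":0},{"claw":0.3,"dx":1,"dy":-2.5,"dz":-12,"twist":0}]'
```

```text
clock: 6.55
tool_pos: [0.5661, 0.1428, 0.1434]
eef_rot: [0.68, 0.733, -0.0, -0.0]
contact_force: [1.4, 0.6, -2.4]
opening: 0.433
finger_force: 25.0
```

```bash
python3 -m pendant '[{"claw":0.3,"dx":0,"dy":1,"dz":0,"twist":0},{"claw":0.3,"dx":0,"dy":1,"dz":-2,"twist":0},{"claw":0.3,"dx":0,"dy":1,"dz":-4,"twist":0},{"claw":0.3,"dx":0,"dy":1,"dz":-6,"twist":0}]'
```

```text
clock: 6.95
tool_pos: [0.5663, 0.1439, 0.1375]
eef_rot: [0.68, 0.733, 0.0, 0.0]
contact_force: [0.8, -0.3, -2.8]
opening: 0.43
finger_force: 25.0
```

```bash
python3 -m pendant '[{"claw":0.3,"dx":0,"dy":0.5,"dz":-4,"twist":0},{"claw":0.3,"dx":0,"dy":0.5,"dz":-8,"twist":0},{"claw":0.3,"dx":0,"dy":0.5,"dz":-12,"twist":0},{"claw":0.3,"dx":0,"dy":0.5,"dz":-12,"twist":0}]'
python3 - <<'E'
from h import *
im,D=eyes.snapshot("side");P=cloud("side",D)
cv2.imwrite("pics/s3.png",cv2.resize(im[150:290,240:400],None,fx=4,fy=4,interpolation=cv2.INTER_CUBIC))
E
```

```text
clock: 7.35
tool_pos: [0.566, 0.1442, 0.125]
eef_rot: [0.68, 0.733, -0.0, -0.0]
contact_force: [0.5, 0.1, -2.9]
opening: 0.43
finger_force: 25.0
```

View pics/s3.png

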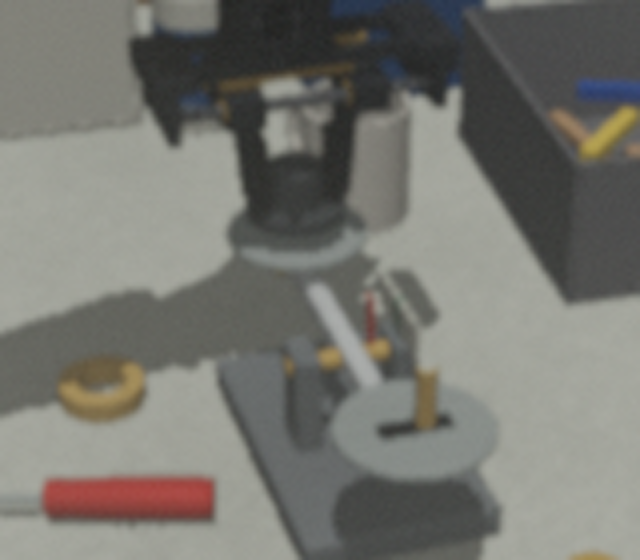

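```bash
python3 -m pendant '[{"claw":0.3,"dx":0,"dy":0,"dz":-5,"twist":0},{"claw":0.3,"dx":0,"dy":0,"dz":-9,"twist":0},{"claw":0.3,"dx":0,"dy":0,"dz":-13,"twist":0},{"claw":0.3,"dx":0,"dy":0,"dz":-16,"twist":0},{"claw":0.3,"dx":0,"dy":0,"dz":-19,"twist":0},{"claw":0.3,"dx":0,"dy":0,"dz":-22,"twist":0},{"claw":0.3,"dx":0,"dy":0,"dz":-25,"twist":0},{"claw":0.3,"dx":0,"dy":0,"dz":-25,"twist":0}]'
```

```text
clock: 8.2
tool_pos: [0.5661, 0.144, 0.1003]
eef_rot: [0.68, 0.733, -0.0, 0.0]
contact_force: [-0.2, -0.4, -1.6]
opening: 0.425
finger_force: 25.0
```

```bash
python3 -m pendant '[{"claw":0.3,"dx":0,"dy":0,"dz":-2,"twist":0},{"claw":0.3,"dx":0,"dy":0,"dz":-4,"twist":0},{"claw":0.3,"dx":0,"dy":0,"dz":-4,"twist":0},{"claw":0.7,"dx":0,"dy":0,"dz":-4,"twist":0},{"claw":0.7,"dx":0,"dy":0,"dz":-4,"twist":0},{"claw":0.7,"dx":0,"dy":0,"dz":-4,"twist":0},{"claw":0.7,"dx":0,"dy":0,"dz":-4,"twist":0}]'
```

```text
clock: 8.9
tool_pos: [0.5663, 0.1445, 0.0968]
eef_rot: [0.68, 0.733, 0.0, 0.0]
contact_force: [0.5, 0.7, -0.0]
opening: 0.7
finger_force: 0.0
```

```bash
python3 -m pendant '[{"claw":0.7,"dx":0,"dy":0,"dz":40,"twist":0},{"claw":0.7,"dx":0,"dy":0,"dz":90,"twist":0},{"claw":0.0,"dx":-20,"dy":-50,"dz":110,"twist":0},{"claw":0,"dx":-66,"dy":-95,"dz":110,"twist":0},{"claw":0,"dx":-86,"dy":-140,"dz":110,"twist":0},{"claw":0,"dx":-86,"dy":-190,"dz":110,"twist":0},{"claw":0,"dx":-86,"dy":-217,"dz":110,"twist":0},{"claw":0,"dx":-86,"dy":-217,"dz":110,"twist":0}]'
python3 - <<'E'
from h import *
import pin
I={}
for n in C: I[n],D=eyes.snapshot(n);cv2.imwrite(f"pics/{n}4.png",I[n]);np.save(f"pics/{n}4.npy",D)
cv2.imwrite("pics/p4.png",cv2.resize(np.hstack([I["side"][170:290,270:390],I["top"][190:310,240:400]]),None,fx=2.8,fy=2.8,interpolation=cv2.INTER_CUBIC))
P=cloud("side",np.load("pics/side4.npy"));g=(np.hypot(P[...,0]-.582,P[...,1]+.0735)<.04)&(P[...,2]>.08)&(P[...,2]<.16);print(np.percentile(P[g][:,2],[10,50,90]))
try: pin.pins(I,.085,.115)
except Exception as e: print(e)
E
```

```text
clock: 9.7
tool_pos: [0.4785, -0.0808, 0.2063]
eef_rot: [0.684, 0.729, -0.003, 0.001]
contact_force: [-1.2, 0.2, -0.1]
opening: 0.182
finger_force: 0.0
[0.1137 0.1152 0.1208]
min() iterable argument is empty
```

View pics/p4.png

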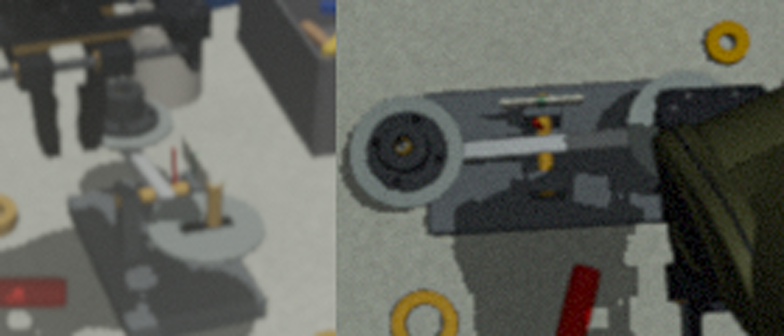

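```bash
python3 -m pendant '[{"claw":0,"dx":0,"dy":0,"dz":0,"twist":0},{"claw":0,"dx":20,"dy":0,"dz":-40,"twist":0},{"claw":0,"dx":50,"dy":0,"dz":-60,"twist":0},{"claw":0,"dx":68,"dy":0,"dz":-72,"twist":0},{"claw":0,"dx":74,"dy":0,"dz":-72,"twist":0},{"claw":0,"dx":74,"dy":0,"dz":-72,"twist":0},{"claw":0,"dx":74,"dy":0,"dz":-72,"twist":0}]' 5
```

```text
clock: 10.5
tool_pos: [0.5537, -0.0718, 0.1354]
eef_rot: [0.68, 0.734, 0.0, -0.0]
contact_force: [0.6, 0.2, 0.2]
opening: 0.001
finger_force: 0.0
```

```bash
python3 -m pendant '[{"claw":0,"dx":3,"dy":0,"dz":0,"twist":0},{"claw":0,"dx":6,"dy":0,"dz":0,"twist":0},{"claw":0,"dx":8,"dy":0,"dz":0,"twist":0},{"claw":0,"dx":8,"dy":0,"dz":0,"twist":0}]'
python3 -m pendant '[{"claw":0,"dx":1,"dy":0,"dz":0,"twist":0},{"claw":0,"dx":2,"dy":0,"dz":0,"twist":0},{"claw":0,"dx":2,"dy":0,"dz":0,"twist":0}]'
```

```text
clock: 10.9
tool_pos: [0.5626, -0.0729, 0.1349]
eef_rot: [0.68, 0.733, 0.0, 0.0]
contact_force: [0.3, -0.6, 0.2]
opening: 0.009
finger_force: 0.0
clock: 11.2
tool_pos: [0.5643, -0.0728, 0.1346]
eef_rot: [0.68, 0.733, 0.0, 0.0]
contact_force: [-0.5, -0.3, 0.6]
opening: 0.003
finger_force: 0.0
```

```bash
python3 -m pendant '[{"claw":0,"dx":1,"dy":0,"dz":0,"twist":0},{"claw":0,"dx":2,"dy":0,"dz":0,"twist":0},{"claw":0,"dx":2,"dy":0,"dz":0,"twist":0}]'
python3 -m pendant '[{"claw":0,"dx":1,"dy":0,"dz":0,"twist":0},{"claw":0,"dx":1,"dy":0,"dz":0,"twist":0}]'
```

```text
clock: 11.5
tool_pos: [0.5664, -0.0727, 0.1346]
eef_rot: [0.68, 0.733, 0.0, 0.0]
contact_force: [0.1, 0.3, 0.9]
opening: 0.005
finger_force: 0.0
clock: 11.7
tool_pos: [0.5673, -0.0728, 0.1346]
eef_rot: [0.68, 0.733, 0.0, 0.0]
contact_force: [-0.5, -0.1, 0.5]
opening: 0.003
finger_force: 0.0
```

```bash
python3 -m pendant '[{"claw":0,"dx":1,"dy":0,"dz":0,"twist":0},{"claw":0,"dx":2,"dy":0,"dz":0,"twist":0}]'
python3 -m pendant '[{"claw":0,"dx":1,"dy":0,"dz":0,"twist":0},{"claw":0,"dx":2,"dy":0,"dz":0,"twist":0}]'
```

```text
clock: 11.9
tool_pos: [0.5688, -0.0728, 0.1346]
eef_rot: [0.68, 0.733, -0.0, -0.0]
contact_force: [-1.9, 0.6, 0.3]
opening: 0.003
finger_force: 1.1
clock: 12.1
tool_pos: [0.5692, -0.0729, 0.1341]
eef_rot: [0.68, 0.733, -0.002, -0.001]
contact_force: [-5.9, 0.1, 1.3]
opening: 0.004
finger_force: 2.9
```

```bash
python3 -m pendant '[{"claw":0,"dx":-5,"dy":0,"dz":0,"twist":0},{"claw":0,"dx":-5,"dy":0,"dz":35,"twist":0},{"claw":0,"dx":10,"dy":0,"dz":35,"twist":0},{"claw":0,"dx":52,"dy":2,"dz":35,"twist":0},{"claw":0,"dx":52,"dy":2,"dz":30,"twist":0},{"claw":0,"dx":52,"dy":2,"dz":0,"twist":0},{"claw":0,"dx":52,"dy":2,"dz":0,"twist":0}]'
python3 -m pendant '[{"claw":0,"dx":-2,"dy":0,"dz":0,"twist":0},{"claw":0,"dx":-4,"dy":0,"dz":0,"twist":0},{"claw":0,"dx":-6,"dy":0,"dz":0,"twist":0},{"claw":0,"dx":-6,"dy":0,"dz":0,"twist":0}]'
```

```text
clock: 12.8
tool_pos: [0.6209, -0.0712, 0.1316]
eef_rot: [0.68, 0.733, -0.002, -0.002]
contact_force: [-1.0, -0.1, -1.4]
opening: 0.007
finger_force: 0.0
clock: 13.2
tool_pos: [0.6173, -0.0708, 0.1356]
eef_rot: [0.68, 0.733, 0.0, 0.001]
contact_force: [0.6, -0.4, 0.7]
opening: 0.004
finger_force: 0.0
```

```bash
python3 -m pendant '[{"claw":0,"dx":-2,"dy":0,"dz":0,"twist":0},{"claw":0,"dx":-4,"dy":0,"dz":0,"twist":0},{"claw":0,"dx":-4,"dy":0,"dz":0,"twist":0}]'
python3 -m pendant '[{"claw":0,"dx":-1,"dy":0,"dz":0,"twist":0},{"claw":0,"dx":-2,"dy":0,"dz":0,"twist":0},{"claw":0,"dx":-2,"dy":0,"dz":0,"twist":0}]'
```

```text
clock: 13.5
tool_pos: [0.6129, -0.0708, 0.1347]
eef_rot: [0.68, 0.733, -0.0, -0.0]
contact_force: [-0.4, -0.3, 0.7]
opening: 0.005
finger_force: 0.0
clock: 13.8
tool_pos: [0.6111, -0.0708, 0.1346]
eef_rot: [0.68, 0.733, -0.0, -0.0]
contact_force: [-0.7, 0.2, -0.8]
opening: 0.004
finger_force: 0.0
```

```bash
python3 -m pendant '[{"claw":0,"dx":-1,"dy":0,"dz":0,"twist":0},{"claw":0,"dx":-2,"dy":0,"dz":0,"twist":0},{"claw":0,"dx":-2,"dy":0,"dz":0,"twist":0}]'
python3 -m pendant '[{"claw":0,"dx":-1,"dy":0,"dz":0,"twist":0},{"claw":0,"dx":-2,"dy":0,"dz":0,"twist":0}]'
```

```text
clock: 14.1
tool_pos: [0.6096, -0.0708, 0.1348]
eef_rot: [0.68, 0.733, 0.0, 0.0]
contact_force: [0.9, 0.2, -0.3]
opening: 0.007
finger_force: 0.5
clock: 14.3
tool_pos: [0.6089, -0.0707, 0.135]
eef_rot: [0.68, 0.733, 0.001, 0.001]
contact_force: [6.8, -0.9, -3.4]
opening: 0.005
finger_force: 2.9
```

```bash
python3 -m pendant '[{"claw":0,"dx":5,"dy":0,"dz":0,"twist":0},{"claw":0,"dx":5,"dy":0,"dz":35,"twist":0},{"claw":0,"dx":-18,"dy":-26,"dz":35,"twist":0},{"claw":0,"dx":-18,"dy":-26,"dz":30,"twist":0},{"claw":0,"dx":-18,"dy":-26,"dz":0,"twist":0},{"claw":0,"dx":-18,"dy":-26,"dz":0,"twist":0}]'
python3 -m pendant '[{"claw":0,"dx":0,"dy":2,"dz":0,"twist":0},{"claw":0,"dx":0,"dy":4,"dz":0,"twist":0},{"claw":0,"dx":0,"dy":4,"dz":0,"twist":0}]'
```

```text
clock: 14.9
tool_pos: [0.586, -0.0971, 0.1316]
eef_rot: [0.68, 0.733, -0.003, -0.003]
contact_force: [-0.4, -0.4, 0.5]
opening: 0.004
finger_force: 0.0
clock: 15.2
tool_pos: [0.5899, -0.0918, 0.1356]
eef_rot: [0.68, 0.734, 0.001, 0.0]
contact_force: [0.2, -0.2, 0.2]
opening: 0.003
finger_force: 0.0
```

```bash
python3 -m pendant '[{"claw":0,"dx":0,"dy":1,"dz":0,"twist":0},{"claw":0,"dx":0,"dy":2,"dz":0,"twist":0},{"claw":0,"dx":0,"dy":2,"dz":0,"twist":0}]'
python3 -m pendant '[{"claw":0,"dx":0,"dy":1,"dz":0,"twist":0},{"claw":0,"dx":0,"dy":2,"dz":0,"twist":0}]'
python3 -m pendant '[{"claw":0,"dx":0,"dy":1,"dz":0,"twist":0},{"claw":0,"dx":0,"dy":1,"dz":0,"twist":0}]'
```

```text
clock: 15.5
tool_pos: [0.5893, -0.0906, 0.1349]
eef_rot: [0.68, 0.733, 0.0, 0.0]
contact_force: [-0.1, -0.2, -0.1]
opening: 0.011
finger_force: 0.0
clock: 15.7
tool_pos: [0.5892, -0.0888, 0.1347]
eef_rot: [0.68, 0.733, 0.0, 0.0]
contact_force: [0.2, -0.3, 0.1]
opening: 0.008
finger_force: 0.0
clock: 15.9
tool_pos: [0.5892, -0.0875, 0.1346]
eef_rot: [0.68, 0.733, 0.0, -0.0]
contact_force: [-0.2, 0.5, -0.9]
opening: 0.005
finger_force: 0.0
```

```bash
python3 -m pendant '[{"claw":0,"dx":0,"dy":1,"dz":0,"twist":0},{"claw":0,"dx":0,"dy":1,"dz":0,"twist":0}]'
python3 -m pendant '[{"claw":0,"dx":0,"dy":1,"dz":0,"twist":0},{"claw":0,"dx":0,"dy":1,"dz":0,"twist":0}]'
```

```text
clock: 16.1
tool_pos: [0.5892, -0.0866, 0.1347]
eef_rot: [0.68, 0.733, 0.0, -0.0]
contact_force: [0.0, 0.2, 1.0]
opening: 0.007
finger_force: 0.0
clock: 16.3
tool_pos: [0.5892, -0.0856, 0.1347]
eef_rot: [0.68, 0.733, 0.0, 0.0]
contact_force: [0.9, 0.4, -0.5]
opening: 0.004
finger_force: 0.0
```

```bash
python3 -m pendant '[{"claw":0,"dx":0,"dy":1,"dz":0,"twist":0},{"claw":0,"dx":0,"dy":1,"dz":0,"twist":0}]'
python3 -m pendant '[{"claw":0,"dx":0,"dy":1,"dz":0,"twist":0},{"claw":0,"dx":0,"dy":1,"dz":0,"twist":0}]'
```

```text
clock: 16.5
tool_pos: [0.5892, -0.0852, 0.1347]
eef_rot: [0.68, 0.733, -0.0, 0.0]
contact_force: [0.1, -0.1, -0.2]
opening: 0.011
finger_force: 0.5
clock: 16.7
tool_pos: [0.5892, -0.085, 0.1347]
eef_rot: [0.68, 0.733, -0.001, 0.001]
contact_force: [0.5, -3.4, 1.2]
opening: 0.003
finger_force: 1.8
```

```bash
python3 -m pendant '[{"claw":0,"dx":0,"dy":-4,"dz":0,"twist":0},{"claw":0,"dx":0,"dy":-4,"dz":35,"twist":0},{"claw":0,"dx":0,"dy":34,"dz":35,"twist":0},{"claw":0,"dx":0,"dy":34,"dz":30,"twist":0},{"claw":0,"dx":0,"dy":34,"dz":1,"twist":0},{"claw":0,"dx":0,"dy":33,"dz":1,"twist":0},{"claw":0,"dx":0,"dy":31,"dz":1,"twist":0},{"claw":0,"dx":0,"dy":31,"dz":1,"twist":0}]'
python3 -m pendant '[{"claw":0,"dx":0,"dy":-1,"dz":0,"twist":0},{"claw":0,"dx":0,"dy":-1.5,"dz":0,"twist":0}]'
python3 -m pendant '[{"claw":0,"dx":0,"dy":-1,"dz":0,"twist":0},{"claw":0,"dx":0,"dy":-1,"dz":0,"twist":0}]'
```

```text
clock: 17.5
tool_pos: [0.5896, -0.0532, 0.1363]
eef_rot: [0.68, 0.733, 0.0, 0.0]
contact_force: [-0.5, 0.2, 0.6]
opening: 0.004
finger_force: 0.0
clock: 17.7
tool_pos: [0.5896, -0.0545, 0.1364]
eef_rot: [0.68, 0.733, 0.0, 0.0]
contact_force: [-0.1, -0.5, 0.2]
opening: 0.008
finger_force: 0.0
clock: 17.9
tool_pos: [0.5893, -0.0556, 0.1359]
eef_rot: [0.68, 0.733, 0.0, 0.0]
contact_force: [0.6, -0.8, 0.1]
opening: 0.008
finger_force: 0.0
```

```bash
python3 -m pendant '[{"claw":0,"dx":0,"dy":-1,"dz":0,"twist":0},{"claw":0,"dx":0,"dy":-1,"dz":0,"twist":0}]'
python3 -m pendant '[{"claw":0,"dx":0,"dy":-1,"dz":0,"twist":0},{"claw":0,"dx":0,"dy":-1,"dz":0,"twist":0}]'
```

```text
clock: 18.1
tool_pos: [0.5893, -0.0559, 0.1358]
eef_rot: [0.68, 0.733, 0.0, -0.0]
contact_force: [0.3, 0.9, 0.4]
opening: 0.006
finger_force: 0.3
clock: 18.3
tool_pos: [0.5893, -0.0561, 0.1357]
eef_rot: [0.68, 0.733, 0.001, -0.0]
contact_force: [-0.7, 2.6, 0.0]
opening: 0.003
finger_force: 1.5
```

```bash
python3 -m pendant '[{"claw":0,"dx":0,"dy":4,"dz":5,"twist":0},{"claw":0.75,"dx":0,"dy":4,"dz":50,"twist":0},{"claw":0.75,"dx":-10,"dy":-40,"dz":50,"twist":-1.57},{"claw":0.75,"dx":-24,"dy":-85,"dz":50,"twist":-1.57},{"claw":0.75,"dx":-24,"dy":-130,"dz":50,"twist":-1.57},{"claw":0.75,"dx":-24,"dy":-158.5,"dz":20,"twist":-1.57},{"claw":0.75,"dx":-24,"dy":-158.5,"dz":-30,"twist":-1.57},{"claw":0.75,"dx":-24,"dy":-158.5,"dz":-70,"twist":-1.57}]'
python3 -c "
from h import *
s=r.get_state();print(s['q'])"
```

```text
clock: 19.1
tool_pos: [0.5645, -0.2184, 0.0645]
eef_rot: [0.933, 0.36, -0.0, 0.001]
contact_force: [0.4, 0.7, -0.8]
opening: 0.614
finger_force: 0.0
[ 0.40989374  0.90763259 -0.20992895  1.74658428  0.33969253  0.52250148
 -0.85192465]
```

```bash
python3 -m pendant '[{"claw":0.75,"dx":0,"dy":1,"dz":0,"twist":-0.66},{"claw":0.75,"dx":0,"dy":1,"dz":0,"twist":-0.66},{"claw":0.75,"dx":0,"dy":1,"dz":0,"twist":-0.66},{"claw":0.75,"dx":0,"dy":1,"dz":-20,"twist":-0.66},{"claw":0.75,"dx":0,"dy":1,"dz":-40,"twist":-0.66},{"claw":0.75,"dx":0,"dy":1,"dz":-54,"twist":-0.66},{"claw":0.75,"dx":0,"dy":1,"dz":-54,"twist":-0.66},{"claw":0.5,"dx":0,"dy":1,"dz":-54,"twist":-0.66}]' 5
python3 -m pendant '[{"claw":0.5,"dx":0,"dy":0,"dz":0,"twist":0},{"claw":0.5,"dx":0,"dy":0,"dz":0,"twist":0}]'
```

```text
clock: 19.9
tool_pos: [0.5653, -0.215, 0.0118]
eef_rot: [0.999, 0.043, -0.0, 0.0]
contact_force: [0.7, -0.8, 1.1]
opening: 0.685
finger_force: 0.0
clock: 20.1
tool_pos: [0.5657, -0.2151, 0.0125]
eef_rot: [0.999, 0.043, 0.001, 0.0]
contact_force: [0.3, 0.4, -0.6]
opening: 0.607
finger_force: 5.0
```

```bash
python3 -m pendant '[{"claw":0.72,"dx":0,"dy":0,"dz":0,"twist":0},{"claw":0.72,"dx":0,"dy":0,"dz":-1,"twist":0.15},{"claw":0.72,"dx":0,"dy":0,"dz":-3,"twist":1.57},{"claw":0.72,"dx":0,"dy":0,"dz":-3,"twist":1.57},{"claw":0.72,"dx":0,"dy":0,"dz":-3,"twist":1.57},{"claw":0.72,"dx":0,"dy":0,"dz":-3,"twist":1.57},{"claw":0.72,"dx":0,"dy":0,"dz":-3,"twist":1.57},{"claw":0.72,"dx":0,"dy":0,"dz":-3,"twist":1.57}]' 12
python3 -m pendant '[{"claw":0.72,"dx":0,"dy":0,"dz":0,"twist":0.52},{"claw":0.72,"dx":0,"dy":0,"dz":0,"twist":0.52},{"claw":0.72,"dx":0,"dy":0,"dz":0,"twist":0.52},{"claw":0.72,"dx":0,"dy":0,"dz":0,"twist":0.52},{"claw":0.5,"dx":0,"dy":0,"dz":0,"twist":0.52},{"claw":0.5,"dx":0,"dy":0,"dz":0,"twist":0.52},{"claw":0.5,"dx":0,"dy":0,"dz":0,"twist":0.52}]' 15
```

```text
clock: 20.9
tool_pos: [0.5654, -0.2151, 0.0091]
eef_rot: [0.841, 0.54, 0.0, 0.0]
contact_force: [0.2, 0.0, -0.5]
opening: 0.714
finger_force: 0.0
clock: 21.6
tool_pos: [0.5651, -0.2151, 0.0089]
eef_rot: [0.677, 0.736, -0.0, 0.0]
contact_force: [-0.6, -0.9, 1.7]
opening: 0.585
finger_force: 15.0
```

```bash
python3 -m pendant '[{"claw":0.5,"dx":0,"dy":0,"dz":0,"twist":0},{"claw":0.5,"dx":0,"dy":0,"dz":0,"twist":0}]'; python3 -m pendant '[{"claw":0.5,"dx":0,"dy":0,"dz":30,"twist":0},{"claw":0.5,"dx":0,"dy":0,"dz":60,"twist":0},{"claw":0.5,"dx":0,"dy":0,"dz":60,"twist":0}]'
python3 - <<'E'
from h import *
im,D=eyes.snapshot("side");c=proj("side",np.array([.565,-.215,.07])).astype(int);print(c)
cv2.imwrite("pics/s5.png",cv2.resize(im[c[1]-50:c[1]+60,c[0]-60:c[0]+60],None,fx=5,fy=5,interpolation=cv2.INTER_CUBIC))
E
```

```text
clock: 21.8
tool_pos: [0.5651, -0.2151, 0.0089]
eef_rot: [0.677, 0.736, -0.0, 0.0]
contact_force: [-1.6, -0.8, 2.8]
opening: 0.589
finger_force: 15.0
clock: 22.1
tool_pos: [0.568, -0.2147, 0.0718]
eef_rot: [0.676, 0.736, 0.002, 0.003]
contact_force: [1.0, 0.1, -2.1]
opening: 0.587
finger_force: 15.0
[354 311]
```

View pics/s5.png

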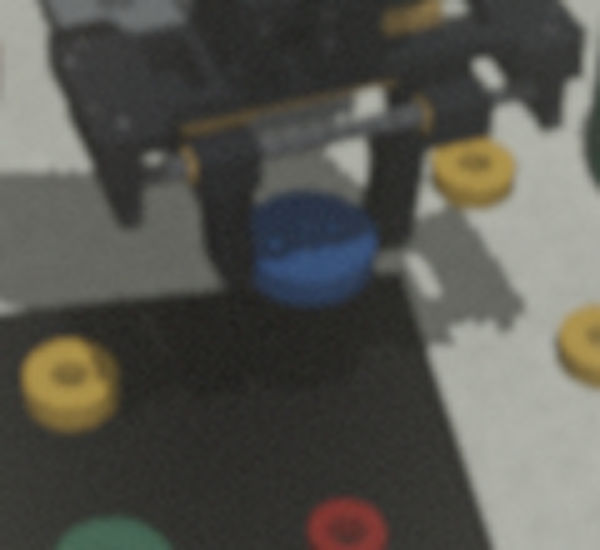

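Run:
```python
from h import *
np.set_printoptions(precision=4,suppress=True)
s=r.get_state();print(s["clock"],s["tool_pos"],s["opening"])
im,D=eyes.snapshot("side");P=cloud("side",D);t=np.array(s["tool_pos"])
h=cv2.cvtColor(im,cv2.COLOR_BGR2HSV);m=(h[...,0]>95)&(h[...,0]<130)&(h[...,1]>90)&(h[...,2]>35);m[:280]=0;m[345:]=0;m[:,:330]=0;m[:,385:]=0
v,u=np.nonzero(m);hull=cv2.convexHull(np.stack([u,v],1).astype(np.int32));M=cv2.moments(hull);c=np.array([M["m10"],M["m01"]])/M["m00"]
print(c,u.min(),u.max(),v.min(),v.max(),"exp",proj("side",t+[0,0,.0035]),"->",atz("side",c,t[2]+.0035),t)
Q=P[m];print(Q.min(0),Q.max(0));A=np.c_[Q,np.ones(len(Q))]
top=Q[v<310];B=np.c_[top[:,:2],np.ones(len(top))];k=np.linalg.lstsq(B,top[:,2],rcond=None)[0];print("plane",k)
```

```text
22.15 [ 0.5666 -0.2148  0.07  ] 0.5843137626942085
[355.164 311.657] 344 368 301 322 exp [355.0037 309.926 ] -> [ 0.5655 -0.2195  0.0735] [ 0.5666 -0.2148  0.07  ]
[ 0.349  -0.8662  0.0043] [ 0.5898 -0.1731  0.7016]
plane [-0.0227 -0.0455  0.0822]
```

```bash
python3 -m pendant '[{"claw":0.5,"dx":0,"dy":0,"dz":0,"twist":0},{"claw":0.5,"dx":0,"dy":0,"dz":0,"twist":0}]' 7
python3 - <<'E'
from h import *
for n in("top","side"):
    im,D=eyes.snapshot(n);c=proj(n,np.array([.566,-.215,.075])).astype(int)
    h=cv2.cvtColor(im,cv2.COLOR_BGR2HSV);m=(h[...,0]>95)&(h[...,0]<130)&(h[...,1]>90)&(h[...,2]>35)
    w=m[c[1]-20:c[1]+20,c[0]-22:c[0]+22];print(n,c,w.sum())
    if n=="top": v,u=np.nonzero(w); print(u.min()+c[0]-22 if len(u) else 0)
    if n=="side":
        for row in w[6:36]: print("".join(".#"[int(b)] for b in row))
s=r.get_state();print(s["opening"],s["tool_pos"],proj("side",np.array([.566,-.215,.066])),proj("side",np.array([.566,-.215,.08])))
E
```

```text
clock: 22.4
tool_pos: [0.5642, -0.2145, 0.0672]
eef_rot: [0.676, 0.737, -0.001, -0.001]
contact_force: [-0.8, 0.9, -1.4]
opening: 0.588
finger_force: 7.0
top [428 246] 99
417
side [354 309] 424
............................................
............................................
............................................
............................................
............................................
............................................
............................................
............................................
...............####.######..................
..............###############...............
............##################..............
...........##############.#######...........
...........#######################..........
............######################..........
...........###############.########.........
............########################........
...........#########################........
............#######################.........
...........########################.........
...........########################.........
...........#######################..........
...........#######################..........
...........#######################..........
...........######################...........
...........######################...........
............####################............
.............#################..............
...............##############...............
..................########..................
............................................
0.5883610422952219 [ 0.56455457 -0.21454156  0.06758645] [354.62026491 312.93352345] [354.85891947 307.54313228]
```

Run:
```python
from h import *
np.set_printoptions(precision=1,suppress=True)
t=np.array(r.get_state()["tool_pos"]);M={}
for n in C:
    im,D=eyes.snapshot(n);h=cv2.cvtColor(im,cv2.COLOR_BGR2HSV);m=(h[...,0]>95)&(h[...,0]<130)&(h[...,1]>90)&(h[...,2]>35)
    c=proj(n,t).astype(int);w=np.zeros_like(m);w[c[1]-22:c[1]+22,c[0]-24:c[0]+24]=1;m&=w
    nn,L,S,_=cv2.connectedComponentsWithStats(m.astype(np.uint8));k=1+S[1:,4].argmax();M[n]=L==k;print(n,S[k],c)
v,u=np.nonzero(M["top"])
for row in M["top"][v.min():v.max()+1,u.min():u.max()+1]: print("".join(".#"[int(b)] for b in row))
a=np.linspace(0,2*np.pi,60);ring=np.concatenate([np.c_[.0265*np.cos(a),.0265*np.sin(a),0*a+z] for z in(0,.014)])
for dx,dy,dz in[(0,0,0),(0,-.004,0),(0,0,-.003),(0,-.008,0),(0,.004,0)]:
    for n in C:
        q=np.array([proj(n,t+[dx,dy,dz-.0039]+p) for p in ring]);print((dx,dy,dz),n,"u",q[:,0].min(),q[:,0].max(),"v",q[:,1].min(),q[:,1].max())
print(t)
```

```text
side [343 302  25  22 430] [353 312]
top [417 239   7  19  97] [427 247]
...###.
..###..
..####.
.#####.
.####..
######.
######.
#######
######.
#######
#######
#######
#######
.#####.
.######
..#####
...####
...#.##
.....##
(0, 0, 0) side u 340.1669465008607 367.8230564136679 v 299.2786922483784 323.41412888695413
(0, 0, 0) top u 414.9567403861427 440.26436504145414 v 235.20402130881072 259.78654534671216
(0, -0.004, 0) side u 340.70958704785784 368.47023917184504 v 300.5916390188939 324.86658278453916
(0, -0.004, 0) top u 416.7548530868647 442.0880719903513 v 235.22378847065062 259.80773964882576
(0, 0, -0.003) side u 340.1426511951223 367.7477654659812 v 300.42743836212884 324.56388331356544
(0, 0, -0.003) top u 414.70904790881497 439.9455911325565 v 235.4471623652686 259.9633383822574
(0, -0.008, 0) side u 341.25604773681255 369.12203190447104 v 301.91369753209204 326.3295226320516
(0, -0.008, 0) top u 418.55318673132524 443.9120060213949 v 235.24355808282561 259.82893656628767
(0, 0.004, 0) side u 339.62808617715945 367.18043489441345 v 297.9747633456536 321.9720486012984
(0, 0.004, 0) top u 413.1588485884437 438.440885132298 v 235.18425659685053 259.76535365946285
[ 0.6 -0.2  0.1]
```

```bash
python3 -m pendant '[{"claw":0.5,"dx":0,"dy":0,"dz":50,"twist":0},{"claw":0.5,"dx":0,"dy":0,"dz":100,"twist":0},{"claw":0.5,"dx":10,"dy":45,"dz":102,"twist":0},{"claw":0.5,"dx":20,"dy":90,"dz":102,"twist":0},{"claw":0.5,"dx":24.5,"dy":130,"dz":102,"twist":0},{"claw":0.5,"dx":24.5,"dy":144,"dz":102,"twist":0},{"claw":0.5,"dx":24.5,"dy":144,"dz":102,"twist":0},{"claw":0.5,"dx":24.5,"dy":144,"dz":102,"twist":0}]' 15; python3 -m pendant '[{"claw":0.5,"dx":0,"dy":0,"dz":0,"twist":0},{"claw":0.5,"dx":0,"dy":0,"dz":0,"twist":0},{"claw":0.5,"dx":0,"dy":0,"dz":0,"twist":0}]'
```

```text
clock: 23.4
tool_pos: [0.5892, -0.0728, 0.1702]
eef_rot: [0.677, 0.736, -0.001, 0.0]
contact_force: [-0.8, -0.5, -2.0]
opening: 0.586
finger_force: 15.0
clock: 23.7
tool_pos: [0.5896, -0.0723, 0.1705]
eef_rot: [0.677, 0.736, -0.0, 0.0]
contact_force: [-0.8, -0.9, -1.8]
opening: 0.586
finger_force: 15.0
```

```bash
python3 -m pendant '[{"claw":0.5,"dx":-0.5,"dy":1.7,"dz":-5,"twist":0},{"claw":0.5,"dx":-0.5,"dy":1.7,"dz":-9,"twist":0},{"claw":0.5,"dx":-0.5,"dy":1.7,"dz":-9,"twist":0},{"claw":0.5,"dx":-0.5,"dy":1.7,"dz":-9,"twist":0}]'; python3 -m pendant '[{"claw":0.5,"dx":0,"dy":0,"dz":-3,"twist":0},{"claw":0.5,"dx":0,"dy":0,"dz":-6,"twist":0},{"claw":0.5,"dx":0,"dy":0,"dz":-8,"twist":0},{"claw":0.5,"dx":0,"dy":0,"dz":-8,"twist":0}]'
```

```text
clock: 24.1
tool_pos: [0.5891, -0.069, 0.1614]
eef_rot: [0.676, 0.737, -0.0, -0.0]
contact_force: [0.7, -0.5, -2.3]
opening: 0.589
finger_force: 15.0
clock: 24.5
tool_pos: [0.589, -0.0692, 0.1532]
eef_rot: [0.676, 0.737, -0.0, -0.0]
contact_force: [0.4, -0.7, -2.2]
opening: 0.584
finger_force: 15.0
```

```bash
python3 -m pendant '[{"claw":0.5,"dx":0,"dy":-1.2,"dz":0,"twist":0},{"claw":0.5,"dx":0,"dy":-1.2,"dz":0,"twist":0},{"claw":0.5,"dx":0,"dy":-1.2,"dz":0,"twist":0}]'
cat > pan.py <<'E'
from h import *
def pan(n="side",c=(.582,-.0725),fc=(.5655,.1447),save=None):
    im,D=eyes.snapshot(n);P=cloud(n,D);out=[]
    for q,ri,ro in((c,.03,.044),(fc,.034,.044)):
        d=np.hypot(P[...,0]-q[0],P[...,1]-q[1]);g=(d>ri)&(d<ro)&(P[...,2]>.075)&(P[...,2]<.13);hist,e=np.histogram(P[g][:,2],bins=np.arange(.075,.131,.0025));k=hist.argmax();z=P[g][:,2];out.append((np.median(z[abs(z-e[k]-.00125)<.003]).round(4) if len(z) else None,int(hist[k])))
    if save: cv2.imwrite(save,im)
    return out
if __name__=="__main__": print("wpan,fpan z",pan("side",save="pics/last_side.png"),r.get_state()["contact_force"],r.get_state()["tool_pos"])
E
python3 pan.py
```

```text
clock: 24.8
tool_pos: [0.5893, -0.0703, 0.1538]
eef_rot: [0.676, 0.736, 0.0, 0.0]
contact_force: [-0.3, -0.2, -1.9]
opening: 0.589
finger_force: 15.0
wpan,fpan z [(np.float64(0.1148), 206), (np.float64(0.0842), 55)] [-0.35764607  0.22546008 -2.51286902] [ 0.58928646 -0.07022161  0.15376014]
```

```bash
python3 -m pendant '[{"claw":0.5,"dx":0,"dy":0,"dz":-6,"twist":0},{"claw":0.5,"dx":0,"dy":0,"dz":-12,"twist":0},{"claw":0.5,"dx":0,"dy":0,"dz":-18,"twist":0},{"claw":0.5,"dx":0,"dy":0,"dz":-24,"twist":0},{"claw":0.5,"dx":0,"dy":0,"dz":-28,"twist":0},{"claw":0.5,"dx":0,"dy":0,"dz":-32,"twist":0},{"claw":0.5,"dx":0,"dy":0,"dz":-34,"twist":0},{"claw":0.5,"dx":0,"dy":0,"dz":-34,"twist":0}]'; python3 pan.py
```

```text
clock: 25.65
tool_pos: [0.5891, -0.0702, 0.1194]
eef_rot: [0.676, 0.737, -0.0, -0.0]
contact_force: [-0.2, -0.2, -2.2]
opening: 0.583
finger_force: 15.0
wpan,fpan z [(np.float64(0.1149), 139), (np.float64(0.0846), 21)] [ 0.75511908  0.80601937 -2.28639019] [ 0.58926543 -0.0702551   0.11966389]
```

```bash
python3 -m pendant '[{"claw":0.5,"dx":0,"dy":0,"dz":-1,"twist":0},{"claw":0.5,"dx":0,"dy":0,"dz":-2,"twist":0},{"claw":0.75,"dx":0,"dy":0,"dz":-2,"twist":0},{"claw":0.75,"dx":0,"dy":0,"dz":-2,"twist":0},{"claw":0.75,"dx":0,"dy":0,"dz":-2,"twist":0}]'; python3 -m pendant '[{"claw":0.75,"dx":0,"dy":0,"dz":40,"twist":0},{"claw":0.75,"dx":0,"dy":0,"dz":80,"twist":0},{"claw":0.6,"dx":-20,"dy":-40,"dz":80,"twist":0},{"claw":0.6,"dx":-60,"dy":-80,"dz":80,"twist":0},{"claw":0.6,"dx":-90,"dy":-120,"dz":80,"twist":0},{"claw":0.6,"dx":-90,"dy":-160,"dz":80,"twist":0},{"claw":0.6,"dx":-90,"dy":-180,"dz":80,"twist":0}]'
python3 - <<'E'
from pan import *
z=pan(save="pics/side6.png");zt=pan("top",save="pics/top6.png");print(z,zt)
for zz in(z,zt): print("tilt",(zz[1][0]-zz[0][0])/.22,"diff g",(zz[1][0]-zz[0][0])/.22/.0008)
a=cv2.imread("pics/side6.png")[170:290,280:400];b=cv2.imread("pics/top6.png")[180:300,230:420]
cv2.imwrite("pics/p6.png",cv2.resize(np.hstack([a,b]),None,fx=2.5,fy=2.5,interpolation=cv2.INTER_CUBIC))
E
```

```text
clock: 26.2
tool_pos: [0.5895, -0.0702, 0.1179]
eef_rot: [0.676, 0.737, 0.0, 0.0]
contact_force: [0.2, 0.6, 0.3]
opening: 0.754
finger_force: 0.0
clock: 26.9
tool_pos: [0.4967, -0.2558, 0.1976]
eef_rot: [0.679, 0.734, -0.002, 0.0]
contact_force: [0.1, 0.8, 0.1]
opening: 0.599
finger_force: 0.0
[(np.float64(0.1029), 137), (None, 0)] [(np.float64(0.1037), 293), (np.float64(0.0965), 247)]Traceback (most recent call last):
  File "<stdin>", line 3, in <module>
TypeError: unsupported operand type(s) for -: 'NoneType' and 'float'
```

```bash
python3 -m pendant '[{"claw":0.6,"dx":30,"dy":-25,"dz":-40,"twist":-1.57},{"claw":0.6,"dx":60,"dy":-53,"dz":-80,"twist":-1.57},{"claw":0.6,"dx":60,"dy":-53,"dz":-120,"twist":-1.57},{"claw":0.6,"dx":60,"dy":-53,"dz":-140,"twist":-1.57},{"claw":0.6,"dx":60,"dy":-53,"dz":-140,"twist":-1.57},{"claw":0.6,"dx":60,"dy":-53,"dz":-140,"twist":-1.57},{"claw":0.6,"dx":60,"dy":-53,"dz":-140,"twist":-1.57},{"claw":0.6,"dx":60,"dy":-53,"dz":-140,"twist":-1.57}]' 5
python3 - <<'E'
from pan import *
z=pan("top",save="pics/top6.png");pan(save="pics/side6.png");print(z)
a=cv2.imread("pics/side6.png")[170:290,280:400];b=cv2.imread("pics/top6.png")[180:300,230:420]
cv2.imwrite("pics/p6.png",cv2.resize(np.hstack([a,b]),None,fx=2.5,fy=2.5,interpolation=cv2.INTER_CUBIC))
E
```

```text
clock: 27.8
tool_pos: [0.5603, -0.3006, 0.0577]
eef_rot: [0.975, 0.224, 0.001, -0.001]
contact_force: [0.1, 0.7, 0.0]
opening: 0.602
finger_force: 0.0
[(np.float64(0.1038), 304), (np.float64(0.0964), 210)]
```

View pics/p6.png

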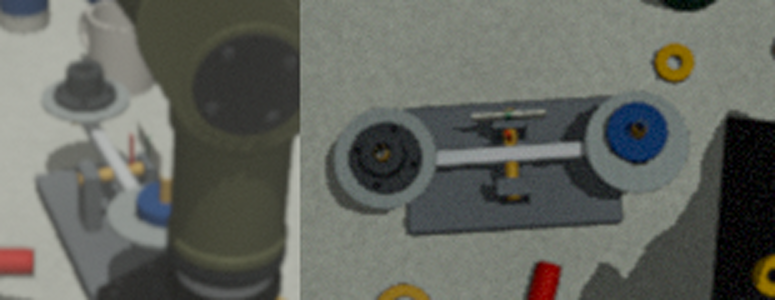

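```bash
python3 -m pendant '[{"claw":0.55,"dx":-1.5,"dy":-4.5,"dz":0,"twist":-0.37},{"claw":0.55,"dx":-1.5,"dy":-4.5,"dz":-10,"twist":-0.37},{"claw":0.55,"dx":-1.5,"dy":-4.5,"dz":-25,"twist":-0.37},{"claw":0.55,"dx":-1.5,"dy":-4.5,"dz":-47,"twist":-0.37},{"claw":0.55,"dx":-1.5,"dy":-4.5,"dz":-47,"twist":-0.37},{"claw":0.25,"dx":-1.5,"dy":-4.5,"dz":-47,"twist":-0.37},{"claw":0.25,"dx":-1.5,"dy":-4.5,"dz":-47,"twist":-0.37},{"claw":0.25,"dx":-1.5,"dy":-4.5,"dz":-47,"twist":-0.37}]' 5; python3 -m pendant '[{"claw":0.25,"dx":0,"dy":0,"dz":0,"twist":0},{"claw":0.25,"dx":0,"dy":0,"dz":0,"twist":0}]'
```

```text
clock: 28.7
tool_pos: [0.5585, -0.3079, 0.0118]
eef_rot: [0.999, 0.043, 0.001, 0.0]
contact_force: [0.1, -0.6, -0.2]
opening: 0.329
finger_force: 5.0
clock: 28.9
tool_pos: [0.5585, -0.3079, 0.0116]
eef_rot: [0.999, 0.043, 0.001, 0.0]
contact_force: [0.4, 0.7, 4.6]
opening: 0.329
finger_force: 5.0
```

```bash
python3 -m pendant '[{"claw":0.55,"dx":0,"dy":0,"dz":0,"twist":0},{"claw":0.55,"dx":0,"dy":0,"dz":0,"twist":0},{"claw":0.55,"dx":0,"dy":0,"dz":-2,"twist":1.57},{"claw":0.55,"dx":0,"dy":0,"dz":-2,"twist":1.57},{"claw":0.55,"dx":0,"dy":0,"dz":-2,"twist":1.57},{"claw":0.55,"dx":0,"dy":0,"dz":-2,"twist":1.57},{"claw":0.55,"dx":0,"dy":0,"dz":-2,"twist":1.57},{"claw":0.55,"dx":0,"dy":0,"dz":-2,"twist":1.57}]' 12
python3 -m pendant '[{"claw":0.5,"dx":0,"dy":0,"dz":0,"twist":0.67},{"claw":0.5,"dx":0,"dy":0,"dz":0,"twist":0.67},{"claw":0.5,"dx":0,"dy":0,"dz":0,"twist":0.67},{"claw":0.5,"dx":0,"dy":0,"dz":0,"twist":0.67},{"claw":0.5,"dx":0,"dy":0,"dz":0,"twist":0.67},{"claw":0.2,"dx":0,"dy":0,"dz":0,"twist":0.67},{"claw":0.2,"dx":0,"dy":0,"dz":0,"twist":0.67},{"claw":0.2,"dx":0,"dy":0,"dz":0,"twist":0.67}]' 12
```

```text
clock: 29.7
tool_pos: [0.5573, -0.308, 0.0084]
eef_rot: [0.88, 0.476, -0.0, -0.0]
contact_force: [0.3, -0.5, -0.5]
opening: 0.549
finger_force: 0.0
clock: 30.5
tool_pos: [0.5576, -0.3078, 0.0085]
eef_rot: [0.677, 0.736, -0.0, -0.0]
contact_force: [-0.6, -0.3, 0.1]
opening: 0.325
finger_force: 12.0
```

```bash
python3 -m pendant '[{"claw":0.2,"dx":0,"dy":0,"dz":0,"twist":0},{"claw":0.2,"dx":0,"dy":0,"dz":0,"twist":0}]'
```

```text
clock: 30.7
tool_pos: [0.5577, -0.3077, 0.0087]
eef_rot: [0.676, 0.736, -0.0, 0.0]
contact_force: [-0.0, 0.2, -0.3]
opening: 0.327
finger_force: 12.0
```

```bash
python3 -m pendant '[{"claw":0.2,"dx":0,"dy":0,"dz":50,"twist":0},{"claw":0.2,"dx":0,"dy":0,"dz":100,"twist":0},{"claw":0.2,"dx":5,"dy":20,"dz":145,"twist":0},{"claw":0.2,"dx":10,"dy":65,"dz":160,"twist":0},{"claw":0.2,"dx":20,"dy":113,"dz":160,"twist":0},{"claw":0.2,"dx":25,"dy":161,"dz":160,"twist":0},{"claw":0.2,"dx":31,"dy":205,"dz":160,"twist":0},{"claw":0.2,"dx":31,"dy":236.5,"dz":160,"twist":0}]'; python3 -m pendant '[{"claw":0.2,"dx":0,"dy":0,"dz":0,"twist":0},{"claw":0.2,"dx":0,"dy":0,"dz":0,"twist":0},{"claw":0.2,"dx":0,"dy":0,"dz":0,"twist":0},{"claw":0.2,"dx":0,"dy":0,"dz":0,"twist":0},{"claw":0.2,"dx":0,"dy":0,"dz":0,"twist":0}]'
```

```text
clock: 31.5
tool_pos: [0.5893, -0.0668, 0.1692]
eef_rot: [0.675, 0.738, 0.001, -0.0]
contact_force: [0.6, -0.3, -0.2]
opening: 0.325
finger_force: 12.0
clock: 32.0
tool_pos: [0.5886, -0.0728, 0.1685]
eef_rot: [0.677, 0.736, -0.0, 0.0]
contact_force: [0.1, -0.4, -0.4]
opening: 0.326
finger_force: 12.0
```

```bash
python3 -m pendant '[{"claw":0.2,"dx":0.5,"dy":1.5,"dz":-6,"twist":0},{"claw":0.2,"dx":0.5,"dy":1.5,"dz":-12,"twist":0},{"claw":0.2,"dx":0.5,"dy":1.5,"dz":-18,"twist":0},{"claw":0.2,"dx":0.5,"dy":1.5,"dz":-18,"twist":0},{"claw":0.2,"dx":0.5,"dy":1.5,"dz":-18,"twist":0},{"claw":0.2,"dx":0.5,"dy":1.5,"dz":-18,"twist":0}]'
```

```text
clock: 32.6
tool_pos: [0.5894, -0.0697, 0.1508]
eef_rot: [0.676, 0.737, 0.0, 0.0]
contact_force: [0.1, 0.8, -0.3]
opening: 0.325
finger_force: 12.0
```

```bash
python3 -m pendant '[{"claw":0.2,"dx":-0.2,"dy":-1,"dz":0,"twist":0},{"claw":0.2,"dx":-0.2,"dy":-1,"dz":-3,"twist":0},{"claw":0.2,"dx":-0.2,"dy":-1,"dz":-6,"twist":0},{"claw":0.2,"dx":-0.2,"dy":-1,"dz":-10,"twist":0},{"claw":0.2,"dx":-0.2,"dy":-1,"dz":-10,"twist":0},{"claw":0.2,"dx":-0.2,"dy":-1,"dz":-10,"twist":0}]'; python3 pan.py; python3 -c "
from pan import *
print(pan('top'))"
```

```text
clock: 33.2
tool_pos: [0.5889, -0.0707, 0.1404]
eef_rot: [0.676, 0.737, -0.0, -0.0]
contact_force: [-0.2, 0.6, -0.4]
opening: 0.327
finger_force: 12.0
wpan,fpan z [(np.float64(0.1034), 219), (np.float64(0.0962), 36)] [ 0.08953335  0.90093064 -1.14852743] [ 0.58900504 -0.07070592  0.1405846 ]
[(np.float64(0.1035), 128), (np.float64(0.0964), 228)]
```

```bash
python3 -m pendant '[{"claw":0.2,"dx":0,"dy":0,"dz":-5,"twist":0},{"claw":0.2,"dx":0,"dy":0,"dz":-10,"twist":0},{"claw":0.2,"dx":0,"dy":0,"dz":-14,"twist":0},{"claw":0.2,"dx":0,"dy":0,"dz":-17,"twist":0},{"claw":0.2,"dx":0,"dy":0,"dz":-19,"twist":0},{"claw":0.2,"dx":0,"dy":0,"dz":-21,"twist":0},{"claw":0.2,"dx":0,"dy":0,"dz":-22,"twist":0},{"claw":0.2,"dx":0,"dy":0,"dz":-22,"twist":0}]'; python3 pan.py
```

```text
clock: 34.1
tool_pos: [0.589, -0.0708, 0.1186]
eef_rot: [0.676, 0.737, -0.0, -0.0]
contact_force: [-0.6, -0.1, 0.5]
opening: 0.329
finger_force: 12.0
wpan,fpan z [(np.float64(0.101), 220), (np.float64(0.0988), 19)] [-0.94341434 -0.45812441  0.37014844] [ 0.58905592 -0.07076261  0.11870461]
```

Pan is being carried down by the seated ring; release gently and retreat.

```bash
python3 -m pendant '[{"claw":0.5,"dx":0,"dy":0,"dz":0,"twist":0},{"claw":0.5,"dx":0,"dy":0,"dz":0,"twist":0},{"claw":0.5,"dx":0,"dy":0,"dz":0,"twist":0}]'; python3 -m pendant '[{"claw":0.5,"dx":0,"dy":0,"dz":20,"twist":0},{"claw":0.5,"dx":0,"dy":0,"dz":60,"twist":0},{"claw":0.5,"dx":0,"dy":0,"dz":90,"twist":0},{"claw":0.5,"dx":-30,"dy":-40,"dz":90,"twist":0},{"claw":0.5,"dx":-60,"dy":-80,"dz":90,"twist":0},{"claw":0.5,"dx":-90,"dy":-120,"dz":90,"twist":0},{"claw":0.5,"dx":-120,"dy":-160,"dz":90,"twist":0},{"claw":0.5,"dx":-120,"dy":-200,"dz":90,"twist":0}]';  python3 -m pendant '[{"claw":0.5,"dx":-60,"dy":-60,"dz":0,"twist":0},{"claw":0.5,"dx":-60,"dy":-60,"dz":0,"twist":0},{"claw":0.5,"dx":-60,"dy":-60,"dz":0,"twist":0},{"claw":0.5,"dx":-60,"dy":-60,"dz":0,"twist":0},{"claw":0.5,"dx":-60,"dy":-60,"dz":0,"twist":0},{"claw":0.5,"dx":-60,"dy":-60,"dz":0,"twist":0}]'
python3 - <<'E'
from pan import *
print(pan(save="pics/side7.png"),pan("top",save="pics/top7.png"))
a=cv2.imread("pics/side7.png")[170:400,260:450];b=cv2.imread("pics/top7.png")[180:410,230:500]
cv2.imwrite("pics/p7.png",cv2.resize(np.hstack([a,b]),None,fx=1.7,fy=1.7,interpolation=cv2.INTER_CUBIC))
E
```

```text
clock: 34.45
tool_pos: [0.5891, -0.0707, 0.1188]
eef_rot: [0.676, 0.737, 0.0, 0.0]
contact_force: [-0.2, -0.3, 0.8]
opening: 0.497
finger_force: 0.0
clock: 35.25
tool_pos: [0.4639, -0.2726, 0.2085]
eef_rot: [0.677, 0.736, -0.002, -0.002]
contact_force: [1.6, -0.3, 0.8]
opening: 0.504
finger_force: 0.0
clock: 35.85
tool_pos: [0.4104, -0.3293, 0.2089]
eef_rot: [0.675, 0.738, 0.001, 0.0]
contact_force: [-1.2, 0.4, -0.1]
opening: 0.499
finger_force: 0.0
[(np.float64(0.0987), 100), (np.float64(0.1006), 74)] [(np.float64(0.099), 266), (np.float64(0.1009), 219)]
```

View pics/p7.png

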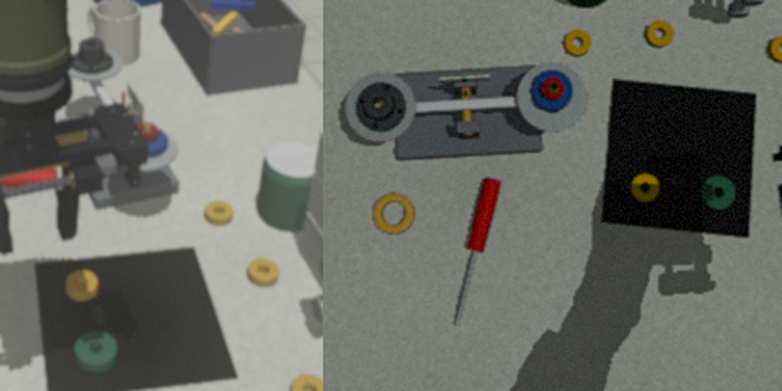

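The picture shows the red ring on the blue ring on the right-hand pin, and the flange seated on the left pan. The pans are within about 2 mm of each other, about 10 g apart. The unused yellow and green rings lie flat on the mat, and the bystander things in view are where they were.

```bash
python3 -c "
from plant import r
print(r.finish_job())"
```

```text
the job is handed in; nothing more can be done
None
```

The job is handed in: the flange is seated on the left pan and balanced by the 200 g and 50 g rings on the right pin, the beam about 10 g off level, which puts the flange near 240 g and is as close as these weights allow.

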